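Set the board stage to the red mark and clamp it

TASK

Turn the small black knob on the board-positioning stage, a little at a time, until the carriage's black pointer stands on the white stripe of the red marker (not the blue one). Then fold the red-balled clamp lever fully down to lock the setting. Move the carriage only with the knob, without touching the carriage or its circuit board, and leave the solder spool, the side cutters and the paste tin where they are.

Things in the scene. Friction and masses are not known exactly. Their poses are not given: they have to be found in the camera images.
- stage: Fixed stage: aluminium base plate 150 x 250 x 12 mm, two guide rods, grey scale strip, grey gearbox (38 mm square, 35 mm high) at [-48, -78] mm under the knob, clamp bracket (48 mm high) at [-48, 30] mm. Origin: plate middle on the bench; x points away from the robot, y left along the carriage's travel, z up. Place and yaw vary.
- carriage: Dark steel carriage 62 x 80 x 12 mm on the guide rods, carrying a green circuit board 54 x 77 x 13 mm; top of the board about 45 mm above the bench. Slides along the stage's y, +-38 mm, driven by the knob. Origin: middle of the carriage plate, 26 mm above the bench. Must not be touched.
- pointer_tip (a point): Tip of the black pointer (2 mm wide at the end) that sticks out of the carriage toward the robot, 5 mm above the markers.
- red_mark (a point): Middle of the white stripe (4 mm wide along stage y, 25 mm long along stage x) on the top of the red marker (26 x 14 x 3 mm), fixed on the scale strip; axes parallel to the stage's. The pointer must stand on this stripe.
- blue_mark (a point): The same on the blue marker, which is not the target. Red and blue may stand either way round.
- knob_grip (a point): On the vertical knob axis, 59 mm above the bench, at mid height of the black round knob (28 mm diameter, 18 mm high, from 50 to 68 mm above the bench, on a 10 mm shaft 12 mm clear of the gearbox boss).
- knob (a joint): Knob angle in rad, +-4.7, positive counter-clockwise seen from above; each rad counter-clockwise moves carriage and pointer 8 mm toward the stage's +y (left), clockwise toward -y. Stays where it is left.
- lever (a joint): Clamp lever angle in rad: 0 folded fully down, lying level toward the stage's +y; up to 1.35 raised. Pivot axis along stage x at stage [-48, 30, 42] mm. Stiff, stays where it is left.
- lever_ball (a point): Centre of the red ball (18 mm diameter) at the end of the clamp lever, 75 mm from the pivot; when the lever is down it is 42 mm above the bench, 30 mm above the base plate. Lever rod 9 mm thick.
- solder_spool: Loose grey solder spool, 62 mm diameter, 44 mm high, upright to the right of the stage; leave alone. Origin: middle of its underside.
- side_cutters: Loose blue-handled side cutters, 120 x 44 x 10 mm, lying to the left of the stage; leave alone. Origin: middle of the underside.
- paste_tin: Loose round tin with a tan lid, 54 mm diameter, 22 mm high, to the left of the stage; leave alone. Origin: middle of its underside.

How it is judged:
On the way, in this order (a step that is already met when the one before it is completed fails the run):
1. the pointer stands still on the white stripe of the red marker (within 2 mm of its middle) while the lever is still up (y of pointer_tip in the frame of red_mark between -0.002 and 0.002 m and velocity of joint knob between -0.1 and 0.1 rad/s and value of joint lever above 0.5 rad), for 0.3 s.
2. the clamp lever is folded fully down (value of joint lever below 0.1 rad), for 0.2 s.
At the end, for the whole second after the job is handed in: The pointer tip stands at rest on the red marker's white stripe, within 2 mm of its middle along the scale, and the clamp lever is folded down to within 0.1 rad (y of pointer_tip in the frame of red_mark between -0.002 and 0.002 m and value of joint lever below 0.1 rad and velocity of joint knob between -0.1 and 0.1 rad/s); the robot touches nothing.
It fails at once if the robot touches the carriage or its board with more than 1.5 N (contact force between any of the fingers, the arm and carriage above 1.5 N).
It fails at once if the solder spool, side cutters or paste tin is moved more than 20 mm (distance of any of solder_spool, side_cutters, paste_tin from where it was at the start of the episode above 0.02 m).
It also fails if it takes over 72 s, if anything falls off the work surface, if the arm or the gripper's body presses on something with over 40 N, if the wrist force passes 120 N, or if a joint passes its speed limit or range.

ROBOT

A 6-joint arm with a two-finger parallel gripper is mounted at the origin on a cart in front of the work surface, level with it; the furniture and walls round the work are solid. World frame = base frame: x ahead of the robot, y to its left, z up, the work surface at z = 0. Lengths are in m, angles in rad, forces in N, time in s.
With the tool pointing down it reaches from about 0.3 to 0.875 m from the base axis. Payload 6.4 kg.
Tool frame: the origin (TCP) lies at the very end of the fingers, on their centre line; the grasp point (between the pads) lies 19 mm behind it (ctrl.tcp_to_grasp is the distance from the TCP to the grasp point, in m); z points along the fingers, y is the direction in which the jaws open and shut (so a half turn about z gives the same grasp; the last joint's range is limited). The gripper opens to 85 mm and grips with 20 to 120 N. Pads are 22 mm wide; open, the fingers measure 114 mm over their backs; the gripper's body (76 mm by 85 mm) begins 54 mm behind the grasp point. The pads swing forward as they close: fully open they stand 13 mm farther back than shut.
Start: joints at [-1.376, 0.181, 1.607, -0, 1.354, -0.206], TCP at [0.224, -0.529, 0.231] pointing down, gripper open.
Joint ranges: [-2.99, 2.99], [-0.89, 2.07], [0.3, 2.58], [-1.14, 4.28], [0, 2.63], [-3.12, 3.12]. Speed limits (rad/s): [2.57, 2.57, 3.01, 3.14, 3.14, 3.14].

INTERFACE

Orientations are given as a unit quaternion [w, x, y, z].
In Python, from bench import ctrl gives the robot as it stands. The module is installed in compiled form; this text tells all that it offers.
- The arm moves only by the tool drive_tool, never from a script. Its argument "deltas" is a list of rows, each an object with "slide": the shift along the tool's x, y, z as a fraction of full scale, a list of three; "delta_rot": the turn, a rotation vector about the tool's x, y, z as a fraction of full scale, a list of three; "hand": the opening, from 0 (shut) to 1 (fully open). In form: [{"slide": [tx, ty, tz], "delta_rot": [wx, wy, wz], "hand": hand}, ...]. A call has exactly 5 rows; each row shifts and turns the commanded pose from where the row before left it, along the tool's axes as they then stand; what a row does not reach is not made up. Full scale, the value 1, is 50 mm for a shift and 180 degrees for a turn. A row lasts 1/8 s, in which the tool goes at most 62.5 mm and 10.7 degrees, less where a joint would pass 70% of its speed; a pose out of reach is approached as far as the arm can. A call with a number of a shift or a turn outside -1 to 1 is refused whole. A call with a gripper value outside its range is refused whole. The fingers move at their own pace and stop on an object; the grip force is fixed at half the most. Time passes only in rows, so rows that do not move let the fingers close, or fill a call up. It gives the time, the measured TCP pose, the force and the opening at its end, in the units of the state.
- ctrl.get_obs(): the state, without advancing time (a new reading comes with each control period).
- ctrl.camera(name): name is "side" or "top" or "wrist"; returns a dict with "frame" (384x512x3 uint8, red, green, blue), "mtx" (3x3 intrinsics, pixels), "R" (3x3) and "t" (3): a world point X has camera coordinates R X + t. Camera axes: x right, y down, z forward; pixel columns grow to the right and rows downward; lengths in m; the calibration is good to about 2 mm. A picture is of the moment at which its call begins. There is no depth.
- ctrl.hand_in(): hands the job in, once; it reports no verdict.
The state is a dict: "time_s": time; "q": joint angles; "dq": joint speeds; "joint_efforts": joint torques, N m; "eef_pos": TCP position; "eef_rot": TCP orientation; "wrist_force": force on the tool from outside, world axes, zero at the start; "torque": the same for the moment, N m; "opening": opening from 0.0 (shut) to 1.0 (fully open).
Only numpy, scipy, OpenCV 4.12 (cv2) and the standard library are available. Lean on these libraries where they do the work, as an engineer would, in place of code of your own. Each camera call takes 0.05 s, during which the arm holds its last target.

## Working session

There is one attempt and no reset: what is moved stays moved. The work goes in short steps, Python scripts to look and compute and a tool call to move; the robot and the scene stay as the last step left them, time stands still between calls to the robot, and variables do not carry over. Pictures are saved under pics/ and viewed, and the job is handed in when it is done.

Besides the shell and the picture viewer there is one more tool, called after "Call:" as name(argument=value, ...) on one line, values as JSON. drive_tool: Moves the arm, as the interface text tells. Its arguments: {"type":"object","properties":{"deltas":{"type":"array","items":{"type":"object","properties":{"slide":{"type":"array","items":{"type":"number"}},"delta_rot":{"type":"array","items":{"type":"number"}},"hand":{"type":"number"}}}}},"required":["deltas"]}

```bash
mkdir -p pics
cat > h.py <<'E'
import numpy as np, cv2, json
from bench import ctrl
def snap(n,fn,crop=None,s=1):
    c=ctrl.camera(n); f=c["frame"][:,:,::-1]
    np.savez('pics/'+fn+'.npz',mtx=c["mtx"],R=c["R"],t=c["t"],frame=f)
    if crop: x0,y0,x1,y1=crop; f=f[y0:y1,x0:x1]
    f=cv2.resize(f,None,fx=s,fy=s,interpolation=cv2.INTER_CUBIC); cv2.imwrite('pics/'+fn+'.png',f)
    return c
def cam(fn): return np.load('pics/'+fn+'.npz')
def ray(c,u,v):
    d=c["R"].T@np.linalg.inv(c["mtx"])@np.array([u,v,1.]); o=-c["R"].T@c["t"]; return o,d
def atz(c,u,v,z):
    o,d=ray(c,u,v); return o+d*(z-o[2])/d[2]
def proj(c,X):
    p=c["mtx"]@(c["R"]@np.array(X)+c["t"]); return p[:2]/p[2]
E
python3 - <<'E'
from h import *
for n in ["top","side","wrist"]: snap(n,n+"0",None,1.5)
o=ctrl.get_obs(); print(o)
E
```

```text
{'time_s': 0.15, 'q': array([-1.37624911e+00,  1.81377705e-01,  1.60777208e+00, -1.85180445e-05,
        1.35379812e+00, -2.06299595e-01]), 'dq': array([-0.00096075, -0.00093902, -0.00274116, -0.00026969, -0.00070589,
       -0.00091115]), 'joint_efforts': array([ 2.15357220e-03, -4.45258749e+01, -3.51688886e+01, -2.38758130e-04,
        5.74739854e-03, -2.00006185e-07]), 'eef_pos': array([ 0.22429165, -0.52899338,  0.23059   ]), 'eef_rot': array([-6.77670201e-04,  9.79981749e-01,  1.99086191e-01, -5.05851902e-06]), 'wrist_force': array([ 0.46297723,  0.21137489, -0.21916963]), 'torque': array([ 0.03570806, -0.00992549, -0.02207757]), 'opening': 1.0028879570330955}
```

View pics/top0.png

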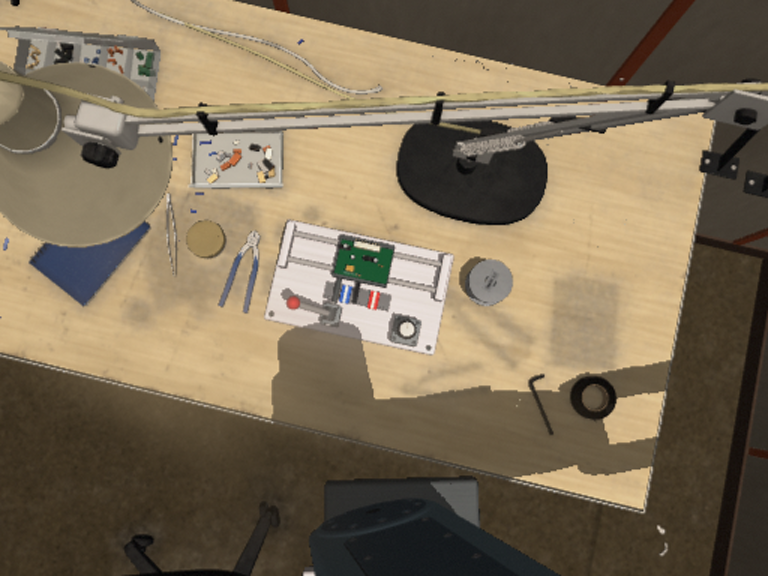

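View pics/side0.png

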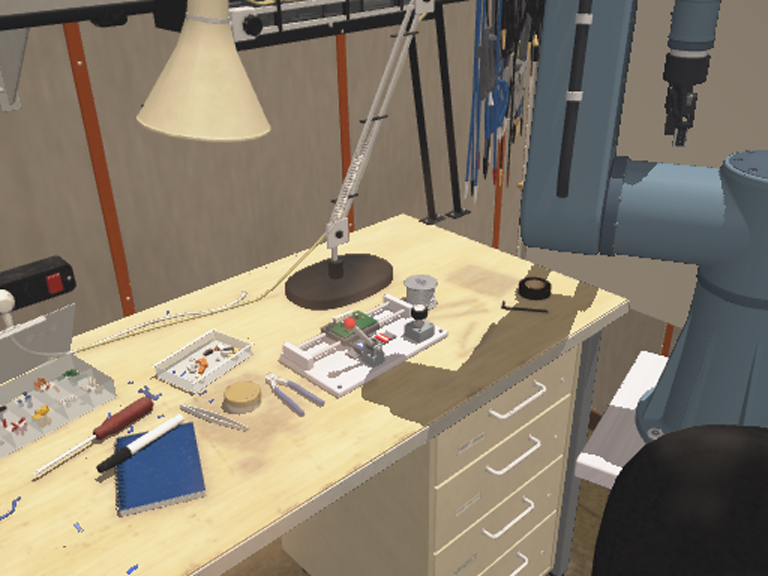

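View pics/wrist0.png

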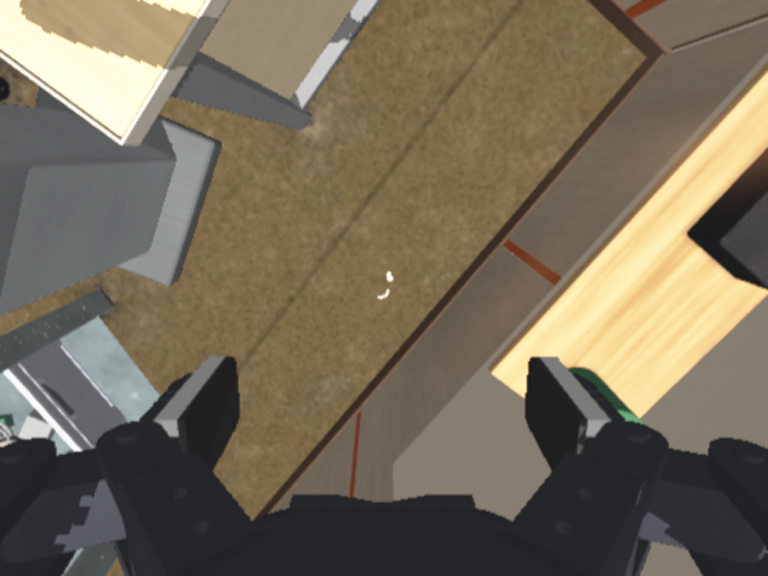

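The top view shows the stage near (360,285) in the 1.5x picture, red ball at (293,302), knob at (405,328), red marker right of the blue one. Now I'll enlarge.

Run:
```python
from h import *
c=cam("top0"); f=c["frame"]
cv2.imwrite("pics/top0z.png",cv2.resize(f[140:240,170:310],None,fx=5.7,fy=5.7,interpolation=cv2.INTER_CUBIC))
c2=cam("side0"); f=c2["frame"]
cv2.imwrite("pics/side0z.png",cv2.resize(f[180:270,170:310],None,fx=5.7,fy=5.7,interpolation=cv2.INTER_CUBIC))
print(-c["R"].T@c["t"],-c2["R"].T@c2["t"],c["mtx"],c["R"])
```

```text
[0.41893455 0.05007359 1.00575733] [-0.05469905  0.94327107  0.66969719] [[463.57289324   0.         254.64814515]
 [  0.         463.57289324 185.66180099]
 [  0.           0.           1.        ]] [[-0.02669404 -0.99961407  0.00768995]
 [-0.99069419  0.02542722 -0.13371046]
 [ 0.13346333 -0.01118766 -0.9909906 ]]
```

View pics/top0z.png

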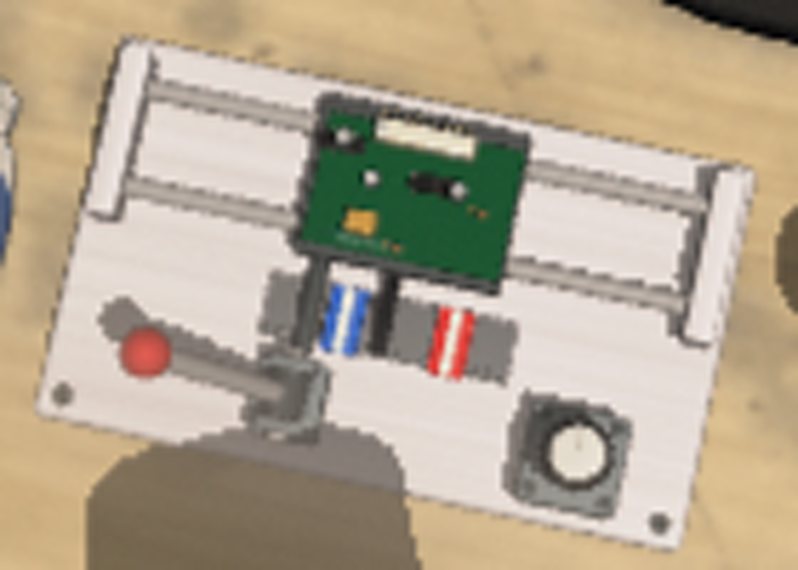

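View pics/side0z.png

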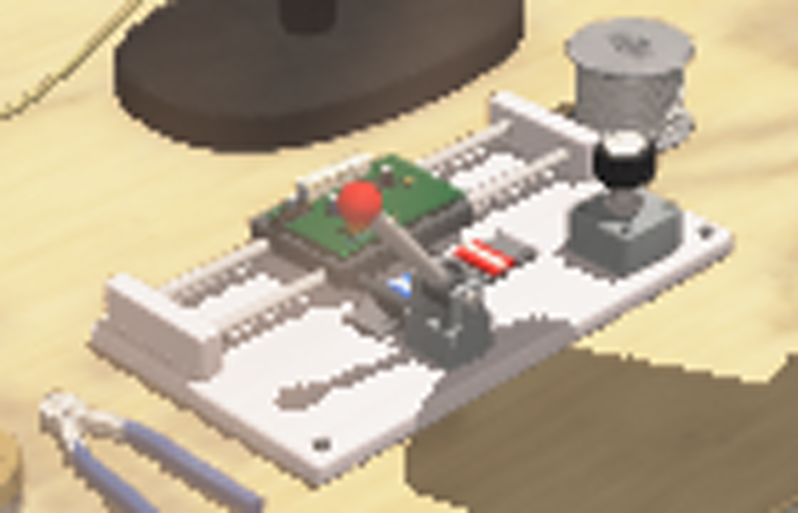

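Run:
```python
from h import *
c=cam("top0")
def P(u,v,z): return atz(c,170+u/5.7-0.0,140+v/5.7,z)
L=P(38,412,.012);Rr=P(678,548,.012);print("corners",L,Rr,np.linalg.norm(L-Rr))
y=(L-Rr)/np.linalg.norm(L-Rr); yaw=np.arctan2(-y[0],y[1]); x=np.array([y[1],-y[0],0])
o=(L+Rr)/2+.075*x; print("origin",o,"yaw",yaw,np.degrees(yaw))
S=lambda a,b,z=0:o[:2]+a*x[:2]+b*y[:2]
print("knob pred",S(-.048,-.078),"meas",P(578,453,.068))
print("bracket",S(-.048,.03))
b=P(145,352,.1);
for z in (.1,.11,.115): 
  b=P(145,352,z); d=b-o; print("ball",z,b, d@x,d@y)
for n,u,v,z in [("red",452,342,.018),("blue",346,320,.018),("ptr?",384,318,.023),("ptr2?",312,310,.023)]:
  p=P(u,v,z);d=p-o;print(n,p[:2],d@x,d@y)
s=cam("side0")
q=lambda X:(proj(s,X)-[170,180])*5.7
print("side knobtop",q([*S(-.048,-.078),.068]),"corner",q([*S(-.075,.125),.012]))
from scipy.optimize import least_squares
```

```text
corners [0.49949847 0.20751643 0.012     ] [ 0.44228222 -0.03138554  0.012     ] 0.24565799239949548
origin [0.54382771 0.07059718 0.012     ] yaw -0.23506911312307843 -13.468468075835709
knob pred [0.4789808  0.00592201] meas [0.47539847 0.00746008 0.068     ]
bracket [0.5041351  0.11095182]
ball 0.1 [0.51207334 0.15674355 0.1       ] -0.050945438589273716 0.07638127260683833
ball 0.11 [0.51104504 0.15556586 0.11      ] -0.051671160413092575 0.07499647211351898
ball 0.115 [0.51053089 0.15497701 0.115     ] -0.052034021325002004 0.0743040718668593
red [0.52129121 0.05120001] -0.01739891220369501 -0.024112695658513685
blue [0.53063094 0.09082244] -0.01754451054560852 0.01659536861064398
ptr? [0.53045096 0.07639571] -0.014359404067907233 0.0025234812577344026
ptr2? [0.53415749 0.10325441] -0.017010475698933544 0.02950680480775801
side knobtop [618.63147862 136.04104996] corner [315.5865698 463.2936474]
```

```bash
cat >> h.py <<'E'
from scipy.spatial.transform import Rotation as Ro
def plan(tgt,psi,n,hand,p=None,Rm=None,turn=None):
    """rows from the current (or given) pose to tgt with vertical tool, yaw psi"""
    o=ctrl.get_obs()
    w,x,y,z=o["eef_rot"]
    p=np.array(o["eef_pos"] if p is None else p); Rm=Ro.from_quat([x,y,z,w]) if Rm is None else Rm
    goal=Ro.from_euler('z',psi)*Ro.from_euler('x',np.pi)
    c0=2*np.arctan2(y,x); 
    tot=(psi-c0) if turn is None else turn
    rows=[];
    for i in range(n):
        s=Rm.inv().apply(np.array(tgt)-p)/(n-i)
        s=np.round(s/.05,2)
        tg=Ro.from_euler('z',psi-tot*(n-1-i)/n)*Ro.from_euler('x',np.pi)
        r=(Rm.inv()*tg).as_rotvec()/np.pi; r=np.round(r,3)
        p=p+Rm.apply(s*.05); Rm=Rm*Ro.from_rotvec(r*np.pi)
        rows.append({"slide":[float(v)+0. for v in s],"delta_rot":[float(v)+0. for v in r],"hand":hand})
    while len(rows)%5: rows.append({"slide":[0,0,0],"delta_rot":[0,0,0],"hand":hand})
    for i in range(0,len(rows),5): print(json.dumps(rows[i:i+5]))
def st():
    o=ctrl.get_obs();w,x,y,z=o["eef_rot"]
    print(round(o["time_s"],2),o["eef_pos"].round(4),"psi",round(2*np.arctan2(y,x),4),"F",o["wrist_force"].round(1),"T",o["torque"].round(2),"op",round(o["opening"],3),"q",o["q"].round(2),o["eef_rot"].round(3))
E
python3 - <<'E'
from h import *
plan([.460,.005,.22],2.906,15,0.6)
E
```

```text
[{"slide": [0.57, -0.53, 0.01], "delta_rot": [0.0, 0.0, -0.053], "hand": 0.6}, {"slide": [0.65, -0.43, 0.02], "delta_rot": [0.0, 0.0, -0.053], "hand": 0.6}, {"slide": [0.71, -0.32, 0.01], "delta_rot": [0.0, 0.0, -0.053], "hand": 0.6}, {"slide": [0.75, -0.2, 0.02], "delta_rot": [0.0, 0.0, -0.054], "hand": 0.6}, {"slide": [0.78, -0.07, 0.01], "delta_rot": [0.0, 0.0, -0.053], "hand": 0.6}]
[{"slide": [0.78, 0.06, 0.02], "delta_rot": [0.0, 0.0, -0.053], "hand": 0.6}, {"slide": [0.75, 0.19, 0.01], "delta_rot": [0.0, 0.0, -0.053], "hand": 0.6}, {"slide": [0.71, 0.31, 0.02], "delta_rot": [0.0, 0.0, -0.053], "hand": 0.6}, {"slide": [0.65, 0.43, 0.01], "delta_rot": [0.0, 0.0, -0.053], "hand": 0.6}, {"slide": [0.57, 0.53, 0.02], "delta_rot": [0.0, 0.0, -0.054], "hand": 0.6}]
[{"slide": [0.47, 0.62, 0.01], "delta_rot": [0.0, 0.0, -0.053], "hand": 0.6}, {"slide": [0.36, 0.69, 0.02], "delta_rot": [0.0, 0.0, -0.053], "hand": 0.6}, {"slide": [0.25, 0.74, 0.01], "delta_rot": [0.0, 0.0, -0.053], "hand": 0.6}, {"slide": [0.12, 0.77, 0.02], "delta_rot": [0.0, 0.0, -0.053], "hand": 0.6}, {"slide": [-0.01, 0.77, 0.01], "delta_rot": [0.0, 0.0, -0.053], "hand": 0.6}]
```

Call:
drive_tool(deltas=[{"slide": [0.57, -0.53, 0.01], "delta_rot": [0.0, 0.0, -0.053], "hand": 0.6}, {"slide": [0.65, -0.43, 0.02], "delta_rot": [0.0, 0.0, -0.053], "hand": 0.6}, {"slide": [0.71, -0.32, 0.01], "delta_rot": [0.0, 0.0, -0.053], "hand": 0.6}, {"slide": [0.75, -0.2, 0.02], "delta_rot": [0.0, 0.0, -0.054], "hand": 0.6}, {"slide": [0.78, -0.07, 0.01], "delta_rot": [0.0, 0.0, -0.053], "hand": 0.6}])

```text
time_s: 0.78
eef_pos: [0.3032, -0.3498, 0.2275]
eef_rot: [-0.0, 0.813, 0.582, 0.0]
wrist_force: [0.6, 0.1, -0.3]
opening: 0.598
```

Call:
drive_tool(deltas=[{"slide": [0.78, 0.06, 0.02], "delta_rot": [0.0, 0.0, -0.053], "hand": 0.6}, {"slide": [0.75, 0.19, 0.01], "delta_rot": [0.0, 0.0, -0.053], "hand": 0.6}, {"slide": [0.71, 0.31, 0.02], "delta_rot": [0.0, 0.0, -0.053], "hand": 0.6}, {"slide": [0.65, 0.43, 0.01], "delta_rot": [0.0, 0.0, -0.053], "hand": 0.6}, {"slide": [0.57, 0.53, 0.02], "delta_rot": [0.0, 0.0, -0.054], "hand": 0.6}])

```text
time_s: 1.4
eef_pos: [0.3816, -0.172, 0.2237]
eef_rot: [0.0, 0.507, 0.862, 0.0]
wrist_force: [1.3, 0.1, -0.1]
opening: 0.6
```

Call:
drive_tool(deltas=[{"slide": [0.47, 0.62, 0.01], "delta_rot": [0.0, 0.0, -0.053], "hand": 0.6}, {"slide": [0.36, 0.69, 0.02], "delta_rot": [0.0, 0.0, -0.053], "hand": 0.6}, {"slide": [0.25, 0.74, 0.01], "delta_rot": [0.0, 0.0, -0.053], "hand": 0.6}, {"slide": [0.12, 0.77, 0.02], "delta_rot": [0.0, 0.0, -0.053], "hand": 0.6}, {"slide": [-0.01, 0.77, 0.01], "delta_rot": [0.0, 0.0, -0.053], "hand": 0.6}])

```text
time_s: 2.02
eef_pos: [0.4603, 0.0057, 0.2201]
eef_rot: [-0.0, 0.115, 0.993, -0.0]
wrist_force: [1.3, -0.2, 0.4]
opening: 0.601
```

Run:
```python
from h import *
snap("wrist","w1",None,1.5); st()
```

```text
2.08 [0.4613 0.009  0.2202] psi 2.9184 F [-1.   1.2  0.4] T [ 0.08  0.04 -0.03] op 0.599 q [-0.24 -0.07  1.89  0.    1.32 -1.59] [0.    0.111 0.994 0.001]
```

View pics/w1.png

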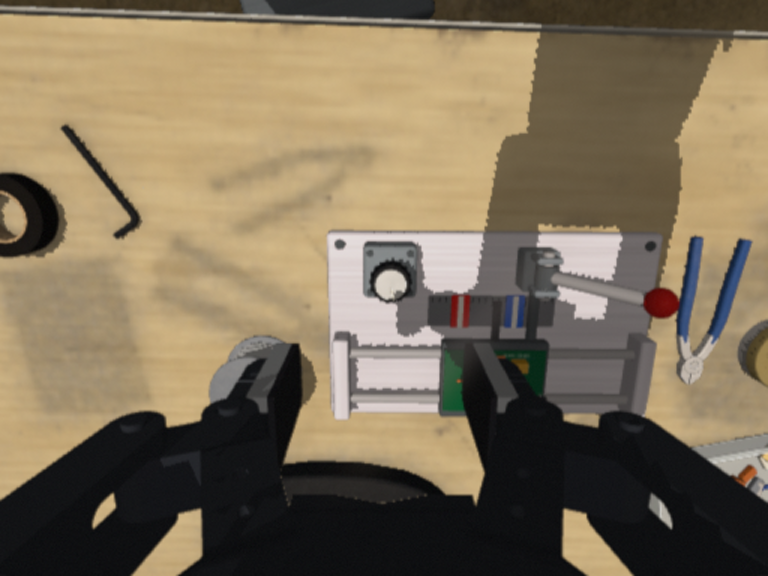

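The wrist view is well aligned with the stage: knob cap at (390,284), red stripe (460,311), blue (514,311), pointer hanging from the carriage at about (496,320), clamp bracket's shadow beside it at (532,320). Enlarging.

Run:
```python
from h import *
snap("wrist","w2",(210,145,390,285),4.4); st()
```

```text
2.12 [0.4605 0.0071 0.22  ] psi 2.9112 F [ 0.1 -0.3  0.9] T [-0.05  0.08 -0.01] op 0.602 q [-0.24 -0.07  1.9   0.    1.32 -1.58] [-0.     0.115  0.993  0.001]
```

View pics/w2.png

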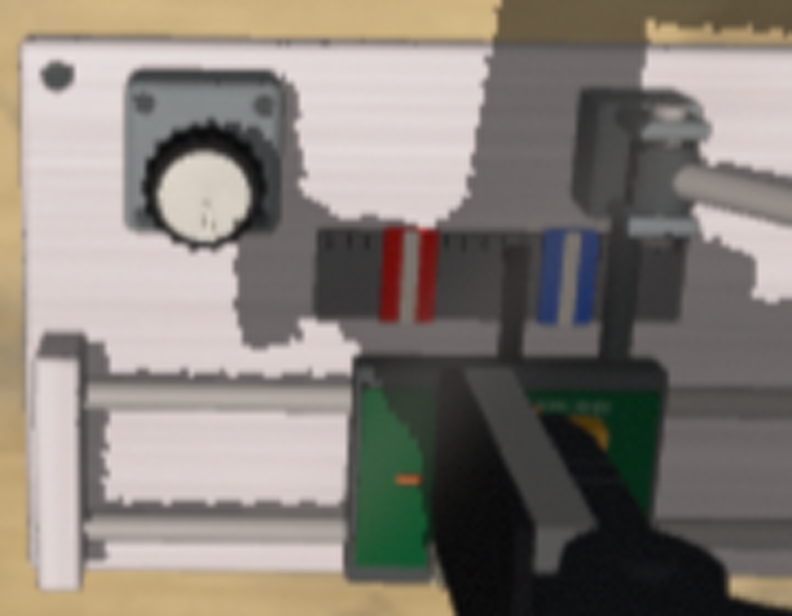

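Run:
```python
from h import *
c=cam("w2")
def P(u,v,z): return atz(c,210+u/4.4,145+v/4.4,z)
print("cam",-c["R"].T@c["t"])
L=P(22,38,.012); 
yaw=-.235
# yaw from front edge
A=P(22,38,.012);B=P(780,45,.012);y=(B-A)/np.linalg.norm(B-A);yaw=np.arctan2(-y[0],y[1]);print("yaw",yaw)
x=np.array([y[1],-y[0],0]); o=A+.075*x+.125*y
print("origin",o)
k=o-.048*x-.078*y; print("knob pred",k,"meas",P(205,195,.068),P(205,187,.061))
for n,u,v,z in [("red",409,275,.017),("blue",570,277,.017),("ptr",513,245,.022),("ptr",512,330,.022)]:
  p=P(u,v,z);d=p-o;print(n,p[:2],d@x,d@y)
```

```text
cam [0.39633225 0.02414728 0.36347587]
yaw -0.23277462504651295
origin [0.5442586  0.07456088 0.012     ]
knob pred [0.47956026 0.00973709 0.012     ] meas [0.47726537 0.00896329 0.068     ] [0.47737921 0.00900898 0.061     ]
red [0.52401862 0.05324433] -0.014776843877953957 -0.025410567126397134
blue [0.53385526 0.09394266] -0.014593713424126211 0.016459231733955446
ptr [0.5201376  0.08009452] -0.024746944957592387 -0.00017978720766518718
ptr [0.5428658  0.07608829] -0.0017075731129777385 0.0011649224423810917
```

Run:
```python
from h import *
plan([.4775,.0085,.043],2.908,10,0.6)
```

```text
[{"slide": [-0.03, 0.01, 0.35], "delta_rot": [0.0, 0.0, 0.0], "hand": 0.6}, {"slide": [-0.03, 0.01, 0.35], "delta_rot": [0.0, 0.0, 0.0], "hand": 0.6}, {"slide": [-0.03, 0.01, 0.36], "delta_rot": [0.0, 0.0, 0.0], "hand": 0.6}, {"slide": [-0.03, 0.01, 0.35], "delta_rot": [0.0, 0.0, 0.0], "hand": 0.6}, {"slide": [-0.03, 0.01, 0.36], "delta_rot": [0.0, 0.0, 0.001], "hand": 0.6}]
[{"slide": [-0.04, 0.01, 0.35], "delta_rot": [0.0, 0.0, 0.0], "hand": 0.6}, {"slide": [-0.03, 0.01, 0.36], "delta_rot": [0.0, 0.0, 0.0], "hand": 0.6}, {"slide": [-0.04, 0.01, 0.35], "delta_rot": [0.0, 0.0, 0.0], "hand": 0.6}, {"slide": [-0.03, 0.01, 0.36], "delta_rot": [0.0, 0.0, 0.0], "hand": 0.6}, {"slide": [-0.04, 0.01, 0.35], "delta_rot": [0.0, 0.0, 0.0], "hand": 0.6}]
```

Call:
drive_tool(deltas=[{"slide": [-0.07, 0.02, 0.35], "delta_rot": [0, 0, 0], "hand": 0.6}, {"slide": [-0.07, 0.02, 0.35], "delta_rot": [0, 0, 0], "hand": 0.6}, {"slide": [-0.07, 0.02, 0.36], "delta_rot": [0, 0, 0], "hand": 0.6}, {"slide": [-0.07, 0.02, 0.35], "delta_rot": [0, 0, 0], "hand": 0.6}, {"slide": [-0.07, 0.02, 0.36], "delta_rot": [0, 0, 0], "hand": 0.6}])

```text
time_s: 2.75
eef_pos: [0.478, 0.0044, 0.1311]
eef_rot: [-0.0, 0.119, 0.993, -0.0]
wrist_force: [-0.6, -0.1, -0.2]
opening: 0.601
```

Run:
```python
from h import *
snap("wrist","w3",None,1.5);snap("top","t3",(170,140,310,240),5.7); st()
```

```text
2.85 [0.4766 0.0048 0.1298] psi 2.9027 F [-0.4 -0.2  0.3] T [ 0.02 -0.01 -0.03] op 0.602 q [-0.24  0.09  1.94 -0.    1.12 -1.57] [-0.002  0.119  0.993  0.   ]
```

View pics/w3.png

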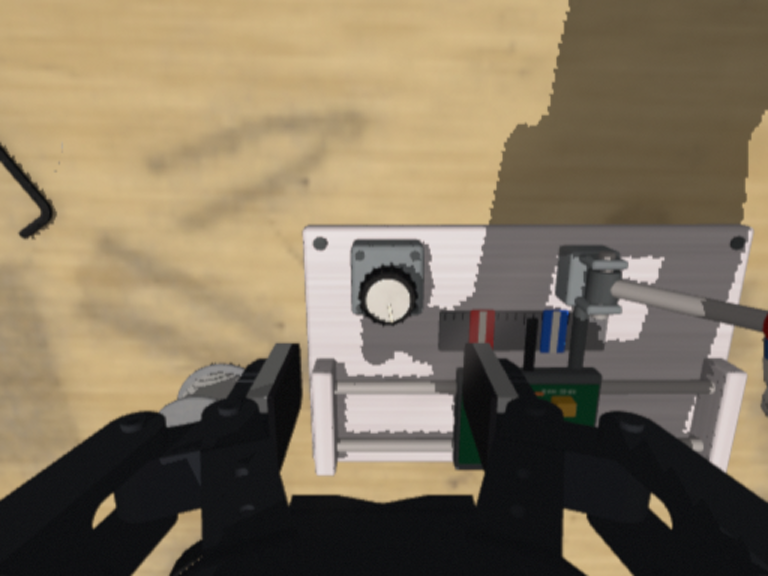

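View pics/t3.png

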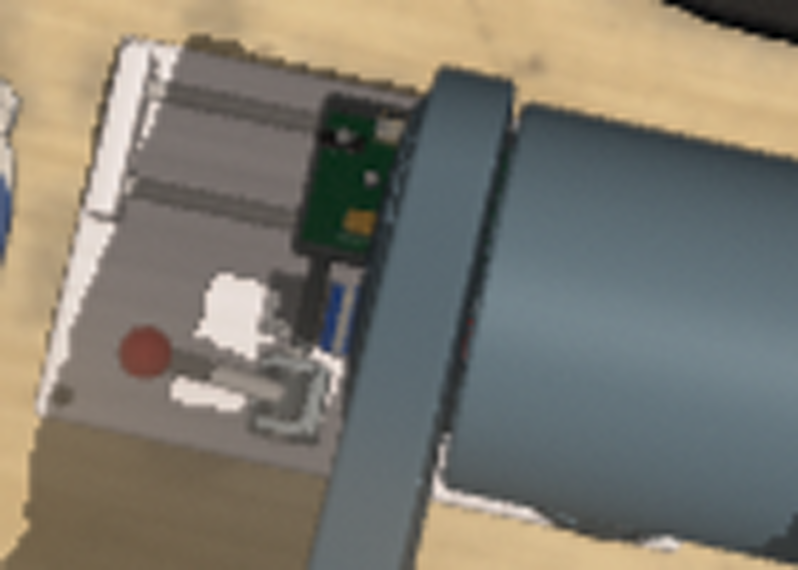

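Run:
```python
from h import *
c=cam("w3")
P=lambda u,v,z:atz(c,u/1.5,v/1.5,z)
print(P(388,300,.068),P(387,294,.059))
A=P(303,226,.012);B=P(750,228,.012);y=(B-A)/np.linalg.norm(B-A);x=np.array([y[1],-y[0],0]);o=A+.075*x+.125*y
print(np.linalg.norm(B-A),np.arctan2(-y[0],y[1]),o)
for n,u,v,z in [("red",482,328,.017),("blue",556,330,.017),("ptr",531,345,.022)]:
  p=P(u,v,z);d=p-o;print(n,p[:2],d@x,d@y)
plan([.4775,.0085,.043],2.906,5,0.6)
```

```text
[0.47715659 0.00853213 0.068     ] [0.47695916 0.00821855 0.059     ]
0.24574090796289463 -0.24341627573978036 [0.54490679 0.07295334 0.012     ]
red [0.5218722  0.05367968] -0.01771020427672172 -0.024257272752856534
blue [0.53308286 0.09455483] -0.016681746603038262 0.018114881105508664
ptr [0.53640238 0.07809432] -0.009492783028096313 0.002939689357600582
[{"slide": [0.0, 0.02, 0.35], "delta_rot": [0.0, -0.001, 0.0], "hand": 0.6}, {"slide": [0.0, 0.01, 0.35], "delta_rot": [0.0, 0.0, 0.0], "hand": 0.6}, {"slide": [0.0, 0.02, 0.35], "delta_rot": [0.0, 0.0, -0.001], "hand": 0.6}, {"slide": [0.0, 0.01, 0.34], "delta_rot": [0.0, 0.0, 0.0], "hand": 0.6}, {"slide": [0.0, 0.02, 0.35], "delta_rot": [0.0, 0.0, 0.0], "hand": 0.6}]
```

Knob at (0.477, 0.0085), consistent over three views. Descending.

Call:
drive_tool(deltas=[{"slide": [0.0, 0.04, 0.35], "delta_rot": [0, 0, 0], "hand": 0.6}, {"slide": [0.0, 0.03, 0.35], "delta_rot": [0, 0, 0], "hand": 0.6}, {"slide": [0, 0.01, 0.35], "delta_rot": [0, 0, 0], "hand": 0.6}, {"slide": [0, 0, 0.34], "delta_rot": [0, 0, 0], "hand": 0.6}, {"slide": [0, 0, 0.33], "delta_rot": [0, 0, 0], "hand": 0.6}])

```text
time_s: 3.48
eef_pos: [0.4795, 0.0085, 0.0459]
eef_rot: [0.0, 0.119, 0.993, -0.0]
wrist_force: [-0.2, -0.1, 0.5]
opening: 0.601
```

Call:
drive_tool(deltas=[{"slide": [0, 0, 0], "delta_rot": [0, 0, 0], "hand": 0.5}, {"slide": [0, 0, 0], "delta_rot": [0, 0, 0], "hand": 0.4}, {"slide": [0, 0, 0], "delta_rot": [0, 0, 0], "hand": 0.3}, {"slide": [0, 0, 0], "delta_rot": [0, 0, 0], "hand": 0.2}, {"slide": [0, 0, 0], "delta_rot": [0, 0, 0], "hand": 0}])

```text
time_s: 4.1
eef_pos: [0.4795, 0.007, 0.0471]
eef_rot: [0.0, 0.118, 0.993, -0.002]
wrist_force: [-4.5, -9.4, 5.7]
opening: 0.3
```

Run:
```python
from h import *
snap("wrist","w4",None,1.5);snap("side","s4",(170,160,310,260),5.7); st()
```

```text
4.2 [0.4795 0.007  0.0471] psi 2.9055 F [-4.5 -9.   5.9] T [-1.58  0.81  0.06] op 0.298 q [-0.23  0.23  1.97 -0.    0.94 -1.56] [ 0.     0.118  0.993 -0.002]
```

View pics/w4.png

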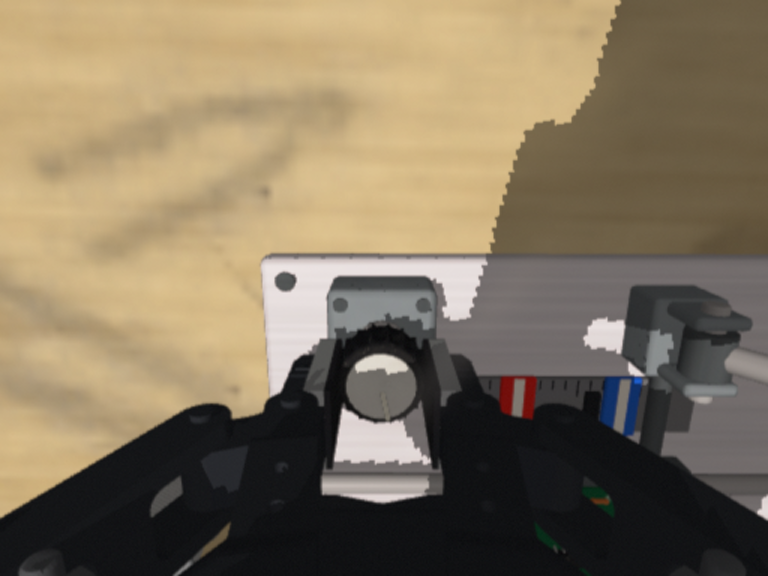

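View pics/s4.png

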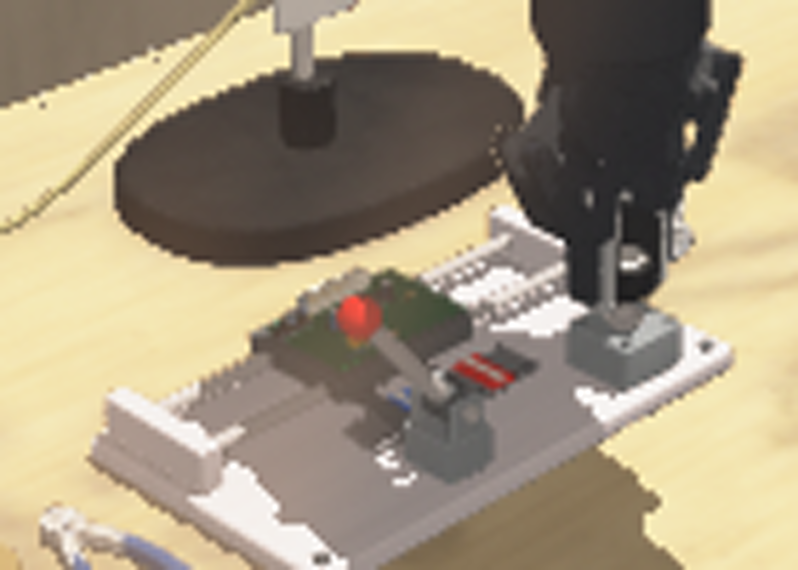

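Run:
```python
from h import *
c=cam("w4")
P=lambda u,v,z:atz(c,u/1.5,v/1.5,z)
print("cap",P(381,386,.068))
o=ctrl.get_obs()
for z in (.047,.055,.068): print(z,proj(c,[o["eef_pos"][0],o["eef_pos"][1],z])*1.5)
A=P(262,256,.012); print("corner",A)
for n,u,v,z in [("red",517,398,.017),("blue",622,400,.017),("ptr",592,405,.022)]: print(n,P(u,v,z))
snap("wrist","w4b",(160,150,460,300),2.6)
```

```text
cap [0.47692193 0.00842318 0.068     ]
0.047 [378.75456868 363.28930241]
0.055 [378.52970018 374.38934353]
0.068 [378.10976909 395.11813641]
corner [ 0.44188014 -0.02988058  0.012     ]
red [0.52060172 0.05375245 0.017     ]
blue [0.53124463 0.0945233  0.017     ]
ptr [0.52735214 0.08087685 0.022     ]
```

View pics/w4b.png

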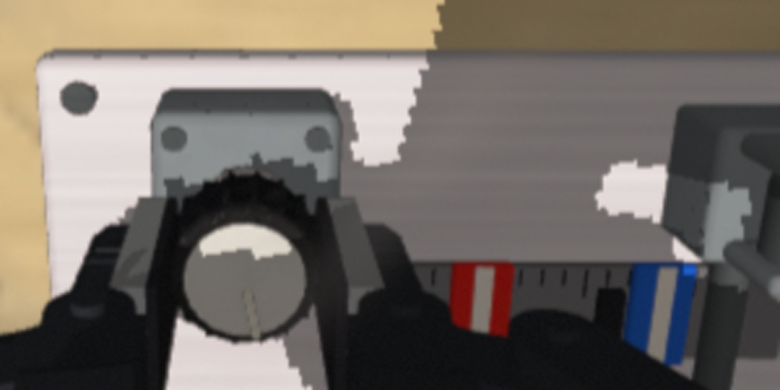

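Call:
drive_tool(deltas=[{"slide": [0.03, -0.04, 0.0], "delta_rot": [0, 0, 0], "hand": 0}, {"slide": [0, 0, 0], "delta_rot": [0, 0, 0.03], "hand": 0}, {"slide": [0, 0, 0], "delta_rot": [0, 0, 0.03], "hand": 0}, {"slide": [0, 0, 0], "delta_rot": [0, 0, 0.03], "hand": 0}, {"slide": [0, 0, 0], "delta_rot": [0, 0, 0.03], "hand": 0}])

```text
time_s: 4.88
eef_pos: [0.4791, 0.006, 0.0472]
eef_rot: [0.002, 0.303, 0.953, -0.001]
wrist_force: [1.0, -6.7, 2.2]
opening: 0.296
```

Run:
```python
from h import *
snap("wrist","w5",None,1.5); st()
```

```text
4.92 [0.479  0.006  0.0472] psi 2.521 F [ 1.7 -6.5  1.5] T [-1.04 -0.17 -0.05] op 0.298 q [-0.23  0.23  1.98 -0.    0.93 -1.18] [ 0.002  0.305  0.952 -0.001]
```

View pics/w5.png

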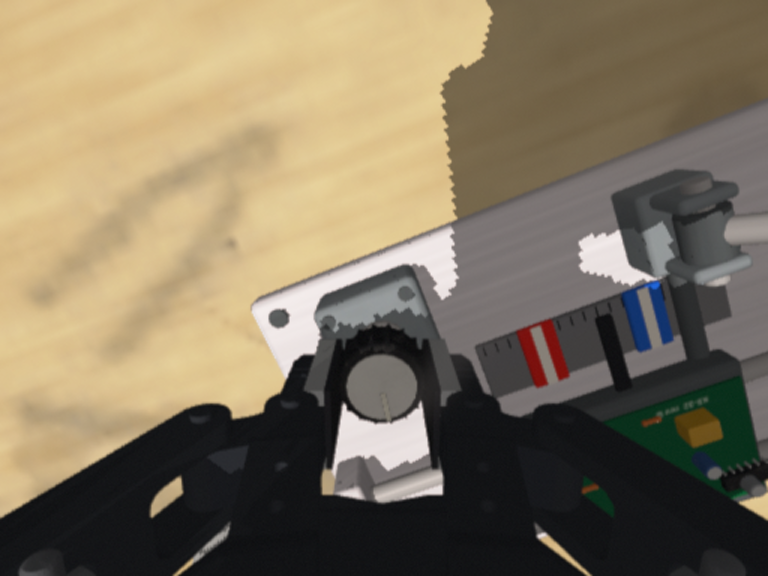

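Call:
drive_tool(deltas=[{"slide": [-0.02, -0.02, 0.0], "delta_rot": [0, 0, 0.04], "hand": 0}, {"slide": [0, 0, 0], "delta_rot": [0, 0, 0.05], "hand": 0}, {"slide": [0, 0, 0], "delta_rot": [0, 0, 0.05], "hand": 0}, {"slide": [0, 0, 0], "delta_rot": [0, 0, 0.05], "hand": 0}, {"slide": [0, 0, 0], "delta_rot": [0, 0, 0.05], "hand": 0}])

```text
time_s: 5.55
eef_pos: [0.4775, 0.0049, 0.0471]
eef_rot: [0.001, 0.634, 0.774, -0.001]
wrist_force: [-7.0, -6.2, 10.7]
opening: 0.3
```

Run:
```python
from h import *
snap("wrist","w6",None,1.5); st()
```

```text
5.6 [0.4775 0.0049 0.0471] psi 1.7626 F [-5.  -5.7 10.5] T [-1.01  0.96 -0.02] op 0.299 q [-0.24  0.23  1.98 -0.    0.94 -0.43] [ 0.001  0.636  0.772 -0.001]
```

View pics/w6.png

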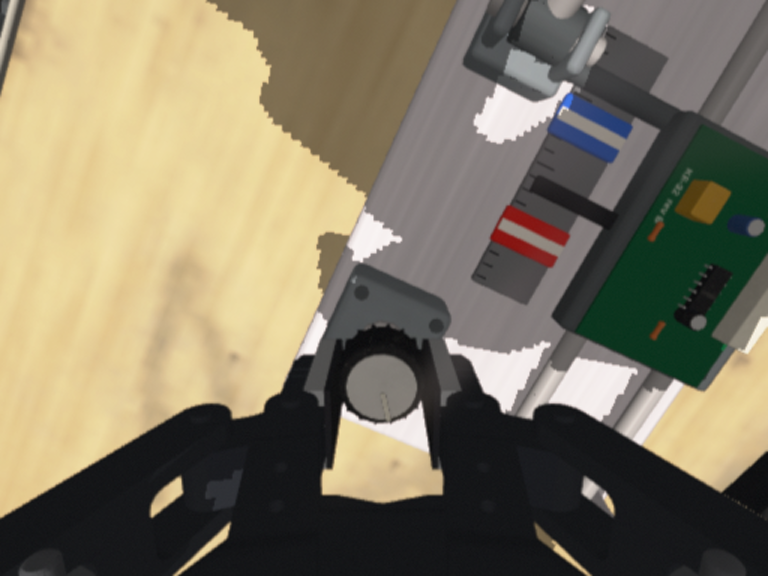

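Call:
drive_tool(deltas=[{"slide": [-0.02, -0.02, -0.01], "delta_rot": [0, 0, 0.05], "hand": 0}, {"slide": [0, 0, 0], "delta_rot": [0, 0, 0.05], "hand": 0}, {"slide": [0, 0, 0], "delta_rot": [0, 0, 0.05], "hand": 0}, {"slide": [0, 0, 0], "delta_rot": [0, 0, 0.05], "hand": 0}, {"slide": [0, 0, 0], "delta_rot": [0, 0, 0.05], "hand": 0}])

```text
time_s: 6.22
eef_pos: [0.4755, 0.0052, 0.047]
eef_rot: [-0.001, 0.881, 0.472, -0.001]
wrist_force: [-8.0, -0.2, 10.5]
opening: 0.298
```

Run:
```python
from h import *
snap("wrist","w7",None,1.5); st()
```

```text
6.28 [0.4755 0.0052 0.0471] psi 0.9769 F [-8.8  0.1 11. ] T [-0.03  1.24 -0.03] op 0.298 q [-0.24  0.23  1.98 -0.    0.94  0.35] [-0.001  0.883  0.469 -0.001]
```

View pics/w7.png

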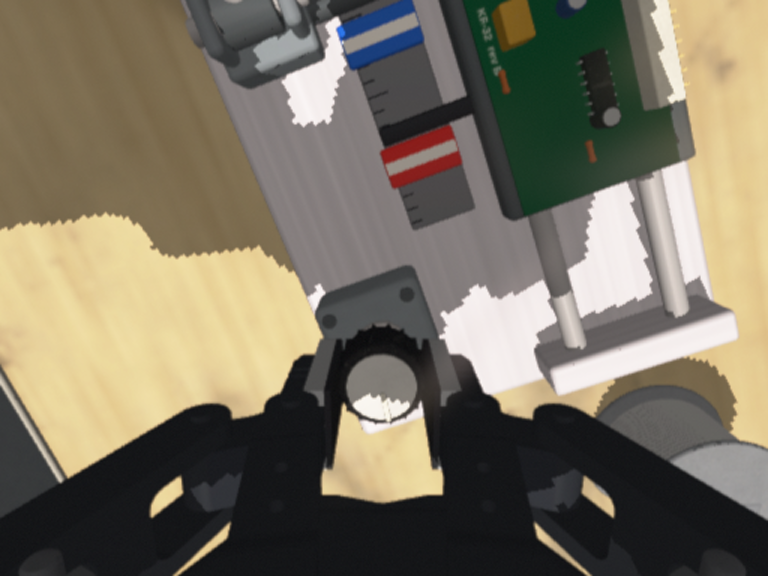

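```bash
cat >> h.py <<'E'
YAW=-.237
yv=np.array([-np.sin(YAW),np.cos(YAW),0]); xv=np.array([np.cos(YAW),np.sin(YAW),0])
def gap(c,red,ptr,s=1.5,off=(0,0)):
    P=lambda u,v,z:atz(c,off[0]+u/s,off[1]+v/s,z)
    a=np.array([P(*r,.017) for r in red]); b=np.array([P(*r,.022) for r in ptr])
    print("red x,y",(a@xv).round(4),(a@yv).round(4)," ptr",(b@xv).round(4),(b@yv).round(4),"gap mm",((b@yv).mean()-(a@yv).mean())*1000)
E
python3 - <<'E'
from h import *
gap(cam("w7"),[(387,169),(457,147)],[(386,133),(450,112)])
c=cam("w6")
gap(c,[(497,225),(564,250)],[(535,184),(612,218)])
c=cam("w7");cv2.imwrite("pics/w7z.png",cv2.resize(c["frame"][50:160,220:350],None,fx=5,fy=5,interpolation=cv2.INTER_CUBIC))
E
```

```text
red x,y [0.4837 0.5091] [0.1738 0.1725]  ptr [0.4874 0.5096] [0.1852 0.1842] gap mm 11.503445543651264
red x,y [0.4839 0.5106] [0.1724 0.1747]  ptr [0.4875 0.5178] [0.1906 0.1918] gap mm 17.622040919793747
```

View pics/w7z.png

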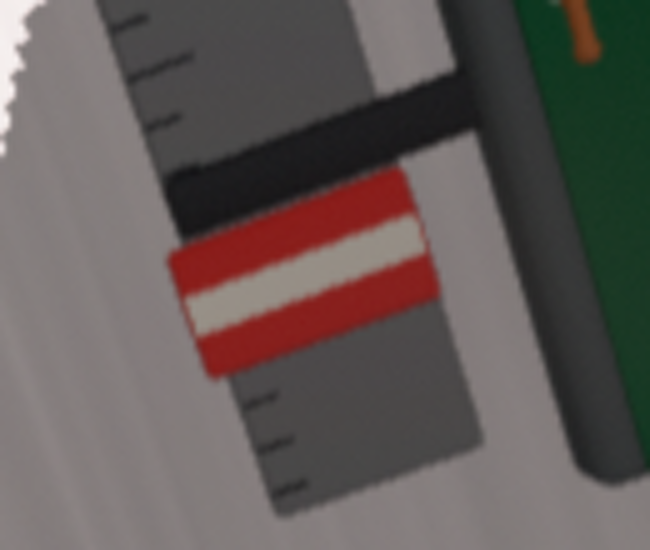

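Run:
```python
from h import *
gap(cam("w7"),[(190,318),(422,235)],[(180,207),(465,100)],5,(220,50))
```

```text
red x,y [0.4835 0.5091] [0.1734 0.173 ]  ptr [0.4863 0.5163] [0.1842 0.184 ] gap mm 10.899620735528915
```

Call:
drive_tool(deltas=[{"slide": [-0.02, -0.02, 0], "delta_rot": [0, 0, 0.05], "hand": 0}, {"slide": [0, 0, 0], "delta_rot": [0, 0, 0.05], "hand": 0}, {"slide": [0, 0, 0], "delta_rot": [0, 0, 0.05], "hand": 0}, {"slide": [0, 0, 0], "delta_rot": [0, 0, 0.05], "hand": 0}, {"slide": [0, 0, 0], "delta_rot": [0, 0, 0.05], "hand": 0}])

```text
time_s: 6.9
eef_pos: [0.4743, 0.0066, 0.0471]
eef_rot: [-0.002, 0.995, 0.099, -0.001]
wrist_force: [-5.2, 10.7, 11.6]
opening: 0.297
```

Call:
drive_tool(deltas=[{"slide": [-0.02, -0.02, 0], "delta_rot": [0, 0, 0.05], "hand": 0}, {"slide": [0, 0, 0], "delta_rot": [0, 0, 0.05], "hand": 0}, {"slide": [0, 0, 0], "delta_rot": [0, 0, 0.03], "hand": 0}, {"slide": [0, 0, 0], "delta_rot": [0, 0, 0], "hand": 0}, {"slide": [0, 0, 0], "delta_rot": [0, 0, 0], "hand": 0}])

```text
time_s: 7.52
eef_pos: [0.4742, 0.0077, 0.0471]
eef_rot: [-0.002, 0.995, -0.103, 0.0]
wrist_force: [-0.1, 11.1, 6.7]
opening: 0.296
```

Run:
```python
from h import *
snap("wrist","w8",None,1.5); st()
c=cam("w8");cv2.imwrite("pics/w8z.png",cv2.resize(c["frame"][30:160,150:310],None,fx=5,fy=4.6*5/4.6,interpolation=cv2.INTER_CUBIC)[:600])
```

```text
7.58 [0.4742 0.0077 0.0471] psi -0.2059 F [-0.9 10.7  6.5] T [1.78 0.11 0.03] op 0.298 q [-0.24  0.22  1.99  0.    0.93  1.54] [-0.002  0.995 -0.103  0.   ]
```

View pics/w8.png

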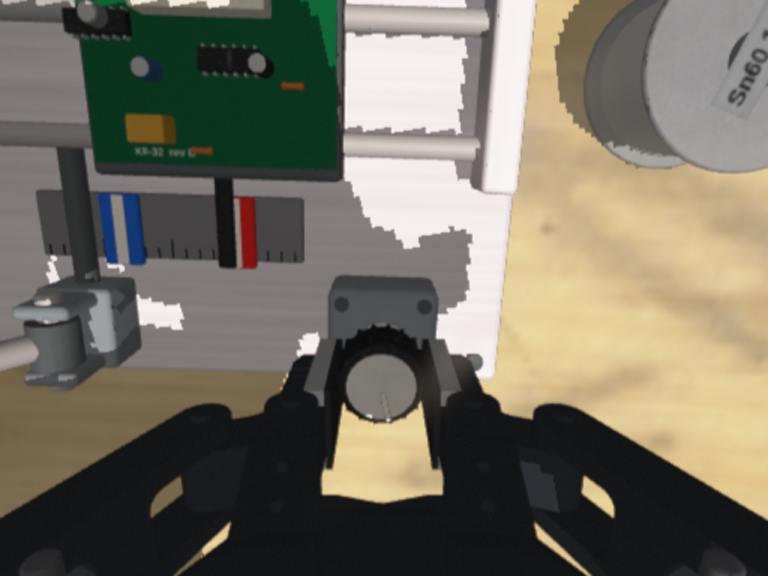

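View pics/w8z.png

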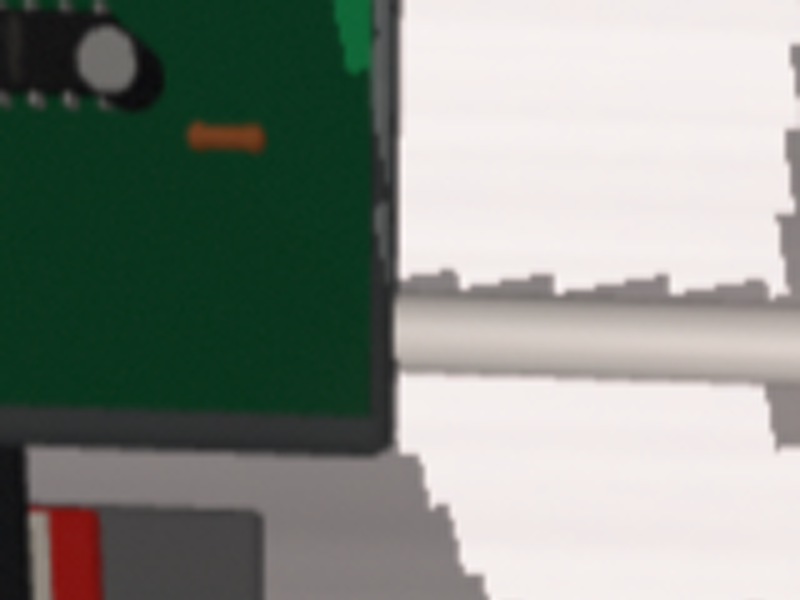

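Run:
```python
from h import *
c=cam("w8");cv2.imwrite("pics/w8y.png",cv2.resize(c["frame"][115:185,110:210],None,fx=8,fy=8,interpolation=cv2.INTER_CUBIC))
print(-c["R"].T@c["t"])
```

```text
[ 0.54010305 -0.00579051  0.19041803]
```

View pics/w8y.png

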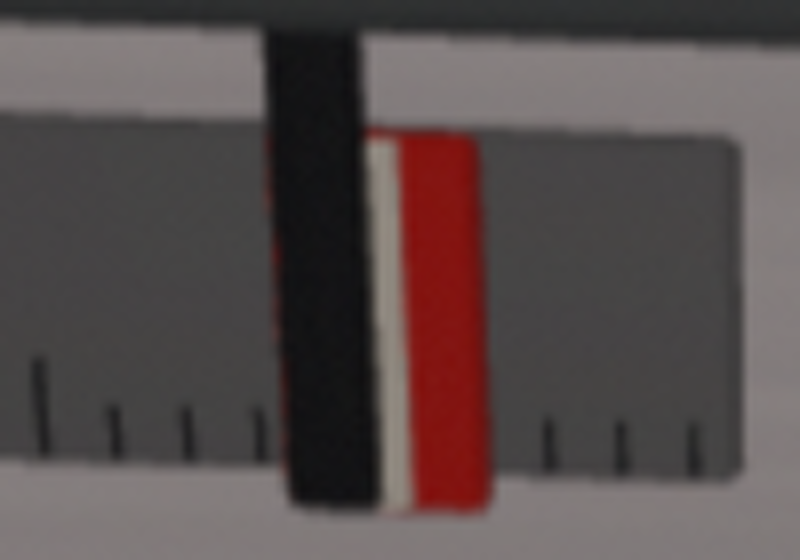

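Run:
```python
from h import *
c=cam("w8")
red=[(386,490),(366,150)]; ptr=[(335,500),(315,60)]
for zr,zp in [(.017,.022),(.016,.021),(.018,.023),(.017,.026),(.017,.020)]:
  P=lambda u,v,z:atz(c,110+u/8,115+v/8,z)
  print(zr,zp,[(P(*p,zp)@xv,P(*p,zp)@yv) for p in ptr],[P(*p,zr)@yv for p in red])
# marker width check: right edge, blue
print([P(*p,.017)@yv for p in [(413,490),(490,490),(400,150),(478,150)]])
C=-c["R"].T@c["t"]; print("cam stage", C@xv, C@yv)
for n in ("w2","w7","w6"):
  C=-cam(n)["R"].T@cam(n)["t"]; print(n, C@xv, C@yv,C[2])
```

```text
0.017 0.022 [(np.float64(0.4841963660466642), np.float64(0.17612893619940576)), (np.float64(0.513461456043884), np.float64(0.17585408920147783))] [np.float64(0.1741680096204126), np.float64(0.17437835964732923)]
0.016 0.021 [(np.float64(0.4839459856642375), np.float64(0.17645519645521213)), (np.float64(0.5133848402504527), np.float64(0.176178717523959))] [np.float64(0.17447355560660105), np.float64(0.1746851185986591)]
0.018 0.023 [(np.float64(0.4844467464290909), np.float64(0.17580267594359938)), (np.float64(0.5135380718373156), np.float64(0.17552946087899668))] [np.float64(0.17386246363422414), np.float64(0.1740716006959994)]
0.017 0.026 [(np.float64(0.48519788757637106), np.float64(0.17482389517618027)), (np.float64(0.5137679192176098), np.float64(0.17455557591155318))] [np.float64(0.1741680096204126), np.float64(0.17437835964732923)]
0.017 0.02 [(np.float64(0.4836956052818109), np.float64(0.17678145671101853)), (np.float64(0.5133082244570213), np.float64(0.1765033458464402))] [np.float64(0.1741680096204126), np.float64(0.17437835964732923)]
[np.float64(0.17228682507869958), np.float64(0.16692292398594316), np.float64(0.17209213562715694), np.float64(0.16684824270595752)]
cam stage 0.5263649371440523 0.12118082620819731
w2 0.37958398234140917 0.11652615787823808 0.36347586823014993
w7 0.48461155261220706 0.1803763413277435 0.1902962897447102
w6 0.43498992803221415 0.17868465378142884 0.19025559169324235
```

Call:
drive_tool(deltas=[{"slide": [0, -0.04, 0], "delta_rot": [0, 0, 0.03], "hand": 0}, {"slide": [0, 0, 0], "delta_rot": [0, 0, 0.03], "hand": 0}, {"slide": [0, 0, 0], "delta_rot": [0, 0, 0], "hand": 0}, {"slide": [0, 0, 0], "delta_rot": [0, 0, 0], "hand": 0}, {"slide": [0, 0, 0], "delta_rot": [0, 0, 0], "hand": 0}])

```text
time_s: 8.2
eef_pos: [0.4744, 0.0083, 0.0471]
eef_rot: [-0.001, 0.981, -0.196, -0.0]
wrist_force: [-2.8, 4.7, 6.8]
opening: 0.298
```

Run:
```python
from h import *
snap("wrist","w9",(90,100,190,170),8); st()
```

```text
8.25 [0.4744 0.0083 0.0471] psi -0.394 F [-2.   4.2  6. ] T [0.65 0.45 0.01] op 0.294 q [-0.23  0.22  1.98  0.    0.93  1.73] [-0.001  0.981 -0.196 -0.   ]
```

View pics/w9.png

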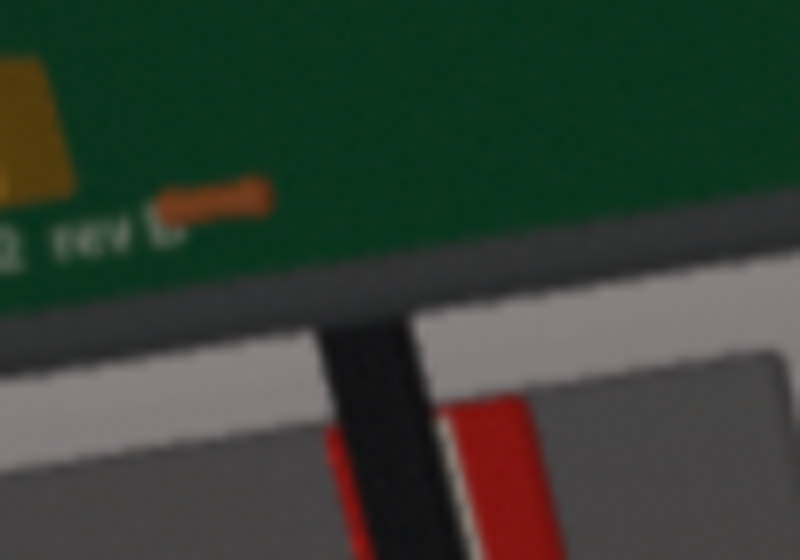

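Call:
drive_tool(deltas=[{"slide": [0, 0, 0], "delta_rot": [0, 0, 0], "hand": 0.35}, {"slide": [0, 0, 0], "delta_rot": [0, 0, 0], "hand": 0.45}, {"slide": [0, 0, 0], "delta_rot": [0, 0, 0], "hand": 0.55}, {"slide": [0, 0, 0], "delta_rot": [0, 0, 0], "hand": 0.55}, {"slide": [0, 0, -0.2], "delta_rot": [0, 0, 0], "hand": 0.55}])

```text
time_s: 8.88
eef_pos: [0.4738, 0.0074, 0.056]
eef_rot: [-0.0, 0.981, -0.196, -0.001]
wrist_force: [0.8, -0.2, 0.1]
opening: 0.55
```

Run:
```python
from h import *
st()
# camera offset in the tool frame
o=ctrl.get_obs();c=snap("wrist","w10",None,1.5)
w,x,y,z=o["eef_rot"];R=Ro.from_quat([x,y,z,w])
print(R.inv().apply(-c["R"].T@c["t"]-o["eef_pos"]))
```

```text
8.88 [0.4738 0.0074 0.056 ] psi -0.3942 F [ 0.8 -0.2  0.1] T [0.01 0.   0.  ] op 0.55 q [-0.24  0.21  1.98 -0.    0.96  1.73] [-0.     0.981 -0.196 -0.001]
[ 0.06704867 -0.00086016 -0.14333551]
```

View pics/w10.png

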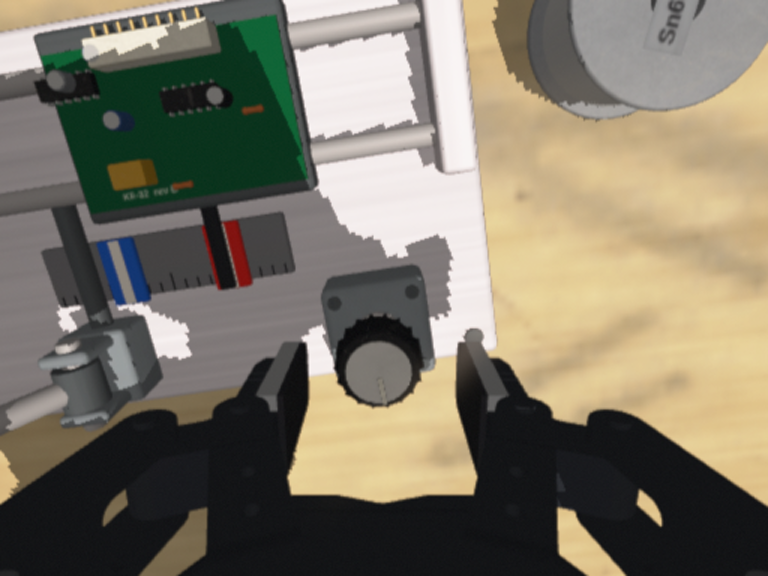

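Run:
```python
from h import *
o=ctrl.get_obs()
plan([.457,.069,.17],-.237,5,0.3)
```

```text
[{"slide": [-0.16, -0.2, -0.45], "delta_rot": [0.0, 0.0, -0.01], "hand": 0.3}, {"slide": [-0.16, -0.21, -0.45], "delta_rot": [0.0, 0.0, -0.01], "hand": 0.3}, {"slide": [-0.15, -0.21, -0.45], "delta_rot": [0.0, 0.0, -0.01], "hand": 0.3}, {"slide": [-0.14, -0.21, -0.45], "delta_rot": [0.0, 0.0, -0.01], "hand": 0.3}, {"slide": [-0.13, -0.22, -0.45], "delta_rot": [0.0, 0.0, -0.01], "hand": 0.3}]
```

Raise first, then shift sideways.

Call:
drive_tool(deltas=[{"slide": [0, 0, -0.6], "delta_rot": [0, 0, 0], "hand": 0.55}, {"slide": [0, 0, -0.6], "delta_rot": [0, 0, -0.01], "hand": 0.55}, {"slide": [-0.25, -0.35, -0.6], "delta_rot": [0, 0, -0.02], "hand": 0.3}, {"slide": [-0.25, -0.35, -0.5], "delta_rot": [0, 0, -0.02], "hand": 0.3}, {"slide": [-0.24, -0.35, 0], "delta_rot": [0, 0, 0], "hand": 0.3}])

```text
time_s: 9.55
eef_pos: [0.4564, 0.0687, 0.1743]
eef_rot: [-0.0, 0.993, -0.118, 0.003]
wrist_force: [0.5, -0.2, -0.2]
opening: 0.301
```

Call:
drive_tool(deltas=[{"slide": [0, 0, 0], "delta_rot": [0, 0, 0], "hand": 0}, {"slide": [0, 0, 0], "delta_rot": [0, 0, 0], "hand": 0}, {"slide": [0, 0, 0], "delta_rot": [0, 0, 0], "hand": 0}, {"slide": [0, 0, 0], "delta_rot": [0, 0, 0], "hand": 0}, {"slide": [0, 0, 0], "delta_rot": [0, 0, 0], "hand": 0}])

```text
time_s: 10.18
eef_pos: [0.4548, 0.068, 0.1711]
eef_rot: [0.0, 0.993, -0.118, -0.0]
wrist_force: [-0.3, -1.2, -0.2]
opening: 0.0
```

Run:
```python
from h import *
c=snap("wrist","w11",None,1.5); st(); print(proj(c,[.522,.0535,.017])*1.5)
C=-c["R"].T@c["t"];print(C,C@xv,C@yv)
u,v=map(int,proj(c,[.522,.0535,.017]))
cv2.imwrite("pics/w11z.png",cv2.resize(c["frame"][v-30:v+30,u-40:u+40,::-1],None,fx=10,fy=10,interpolation=cv2.INTER_CUBIC)); print(u-40,v-30)
```

```text
10.22 [0.4548 0.0681 0.1711] psi -0.2374 F [-0.6  0.2  0.4] T [-0.02 -0.03  0.03] op 0.001 q [-0.11 -0.02  1.95 -0.    1.21  1.7 ] [ 0.     0.993 -0.118 -0.   ]
[380.39824098 147.37272306]
[0.52029576 0.05303362 0.31442414] 0.4933001501657008 0.17371011736149072
213 68
```

View pics/w11.png

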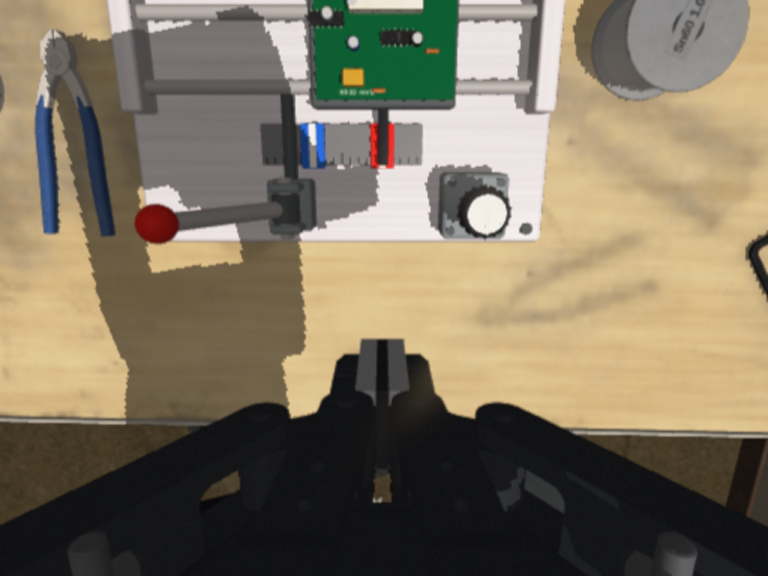

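View pics/w11z.png

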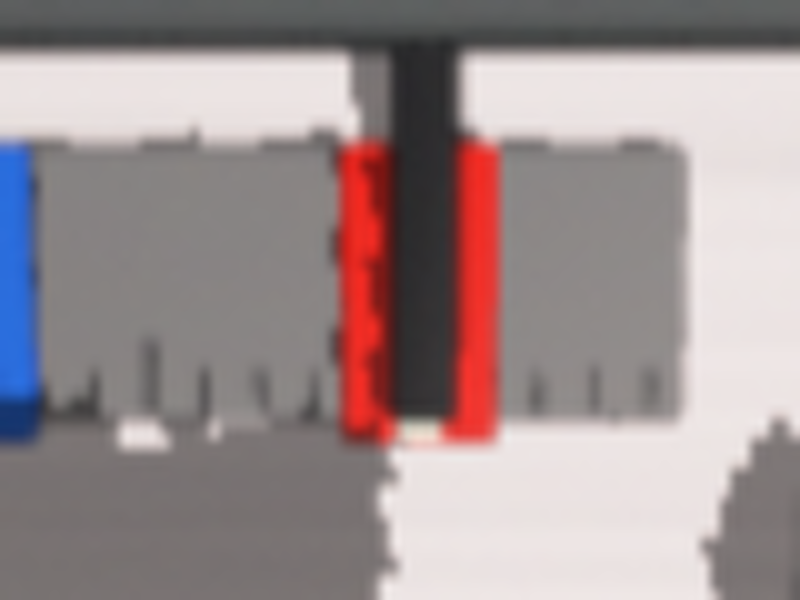

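Run:
```python
from h import *
c=cam("w11")
# ball ray intersect with circle: find z where dist from pivot=75mm
from scipy.optimize import brentq
for py in (.2275,.229):
  f=lambda z:(lambda p:np.hypot(p@yv-py,z-.042)-.075)(np.array([*atz(c,157/1.5,223/1.5,z)[:2],0]))
  for z in np.arange(.04,.13,.01): pass
  z=brentq(f,.07,.13); p=atz(c,157/1.5,223/1.5,z); p0=np.array([*p[:2],0]);print(p,"xs",p0@xv,"dy",p0@yv-py,"ang",np.arctan2(z-.042,p0@yv-py))
  c2=cam("top0");f2=lambda z:(lambda p:np.hypot(p@yv-py,z-.042)-.075)(np.array([*atz(c2,170+145/5.7,140+352/5.7,z)[:2],0]))
  z=brentq(f2,.07,.13); p=atz(c2,170+145/5.7,140+352/5.7,z);p0=np.array([*p[:2],0]);print("top",p,"xs",p0@xv,"ang",np.arctan2(z-.042,p0@yv-py))
  s=cam("side0"); print("side proj",(proj(s,p)-[170,180])*5.7)
p=atz(c,291/1.5,205/1.5,.048);p[2]=0;print("bracket",p@xv,p@yv)
```

```text
[0.51337017 0.15798163 0.10076721] xs 0.4619276656297027 dy 0.046598447304354 ang 0.9003795258164057
top [0.51185167 0.15648967 0.10215568] xs 0.46080190686943523 ang 0.930762864833769
side proj [357.89022617 200.18418399]
[0.51342783 0.1571079  0.10254598] xs 0.4621888524450022 dy 0.044262679637916275 ang 0.9395280803981453
top [0.51172764 0.15634762 0.10336188] xs 0.460714693256968 ang 0.9582008451134775
side proj [358.23147743 197.48034465]
bracket 0.46411729054237466 0.22377852090880881
```

Run:
```python
from h import *
w=lambda ys,z:list((.462*xv+ys*yv)[:2])+[z]
print(w(.272,.13),w(.3,.05)); plan(w(.272,.13),-.237,5,0)
```

```text
[np.float64(0.512947793159369), np.float64(0.15592485848296692), 0.13] [np.float64(0.5195218444813212), np.float64(0.18314216638100003), 0.05]
[{"slide": [0.14, -0.4, 0.16], "delta_rot": [0.0, 0.0, 0.0], "hand": 0}, {"slide": [0.14, -0.4, 0.17], "delta_rot": [0.0, 0.0, 0.0], "hand": 0}, {"slide": [0.15, -0.39, 0.16], "delta_rot": [0.0, 0.0, 0.0], "hand": 0}, {"slide": [0.14, -0.4, 0.17], "delta_rot": [0.0, 0.0, 0.0], "hand": 0}, {"slide": [0.15, -0.39, 0.16], "delta_rot": [0.0, 0.0, 0.0], "hand": 0}]
```

Call:
drive_tool(deltas=[{"slide": [0.14, -0.4, 0.0], "delta_rot": [0, 0, 0], "hand": 0}, {"slide": [0.14, -0.4, 0.1], "delta_rot": [0, 0, 0], "hand": 0}, {"slide": [0.15, -0.39, 0.2], "delta_rot": [0, 0, 0], "hand": 0}, {"slide": [0.14, -0.4, 0.26], "delta_rot": [0, 0, 0], "hand": 0}, {"slide": [0.15, -0.39, 0.26], "delta_rot": [0, 0, 0], "hand": 0}])

```text
time_s: 10.85
eef_pos: [0.5134, 0.1567, 0.1298]
eef_rot: [0.0, 0.993, -0.118, 0.0]
wrist_force: [-0.6, -0.4, 0.5]
opening: -0.002
```

Run:
```python
from h import *
snap("wrist","w12",None,1.5); snap("side","s12",(170,140,310,240),5.7); st()
```

```text
10.95 [0.5126 0.1571 0.1288] psi -0.2356 F [-0.5 -0.3 -0.6] T [0.05 0.   0.01] op 0.001 q [0.08 0.21 1.79 0.   1.14 1.88] [ 0.     0.993 -0.118 -0.001]
```

View pics/w12.png

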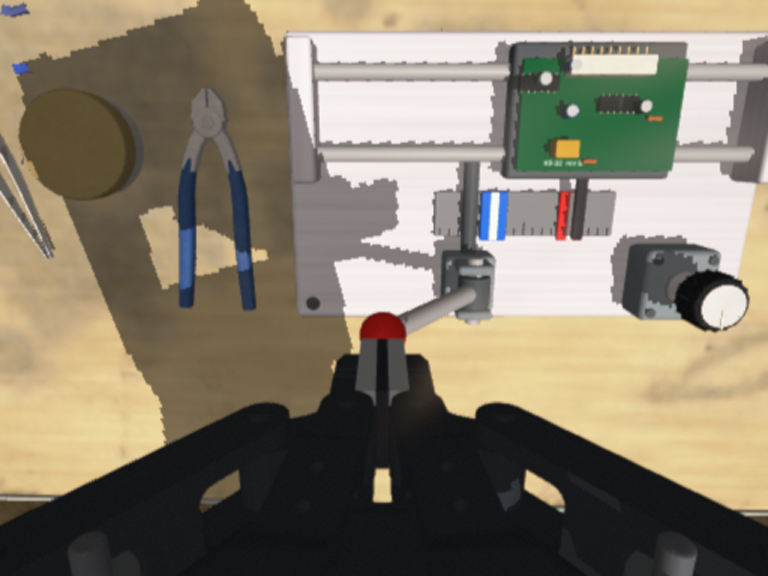

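View pics/s12.png

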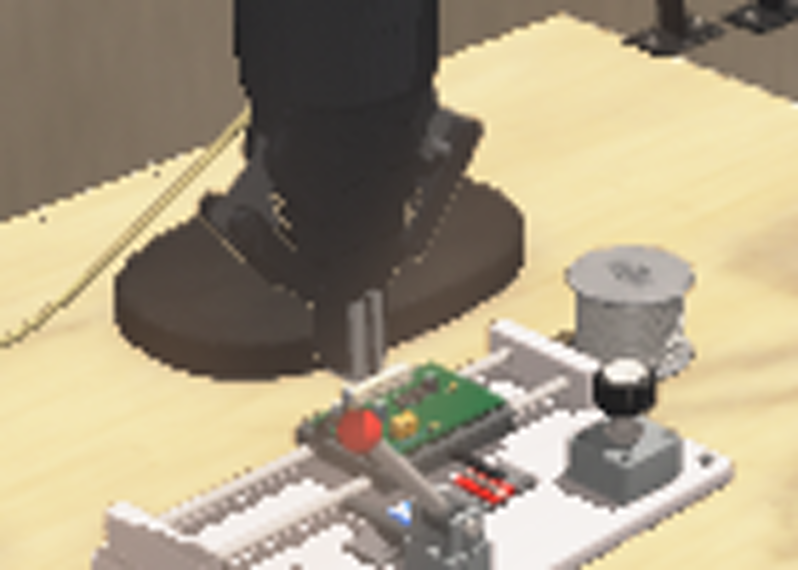

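Call:
drive_tool(deltas=[{"slide": [0, 0, 0.24], "delta_rot": [0, 0, 0], "hand": 0}, {"slide": [0, -0.04, 0.16], "delta_rot": [0, 0, 0], "hand": 0}, {"slide": [0, -0.12, 0.12], "delta_rot": [0, 0, 0], "hand": 0}, {"slide": [0, -0.12, 0.12], "delta_rot": [0, 0, 0], "hand": 0}, {"slide": [0, -0.06, 0.12], "delta_rot": [0, 0, 0], "hand": 0}])

```text
time_s: 11.58
eef_pos: [0.5176, 0.1732, 0.0927]
eef_rot: [-0.001, 0.993, -0.118, 0.001]
wrist_force: [0.3, 1.4, 3.2]
opening: -0.002
```

Run:
```python
from h import *
snap("wrist","w13",None,1.5); snap("side","s13",(170,140,310,240),5.7); st()
```

```text
11.68 [0.5168 0.1725 0.0917] psi -0.2366 F [0.6 0.4 1.6] T [ 0.11 -0.04  0.  ] op -0.001 q [ 0.1   0.28  1.79 -0.    1.07  1.91] [ 0.     0.993 -0.118 -0.   ]
```

View pics/s13.png

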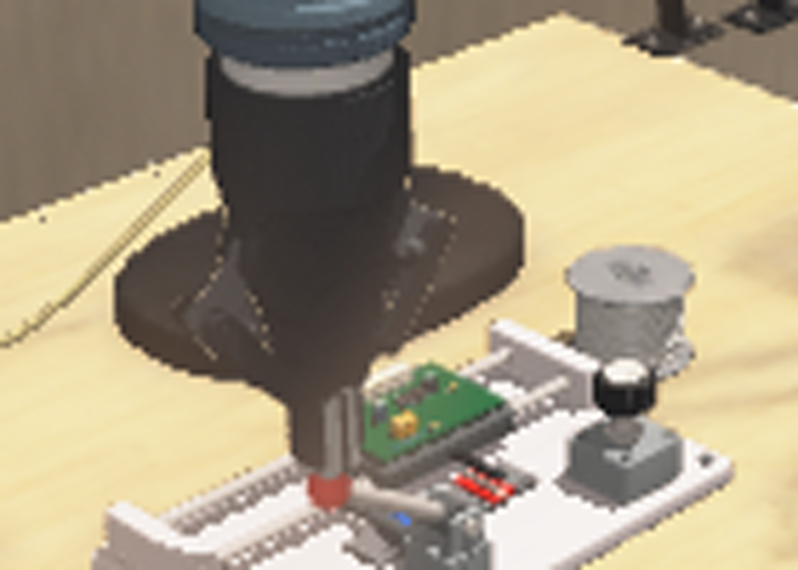

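View pics/w13.png

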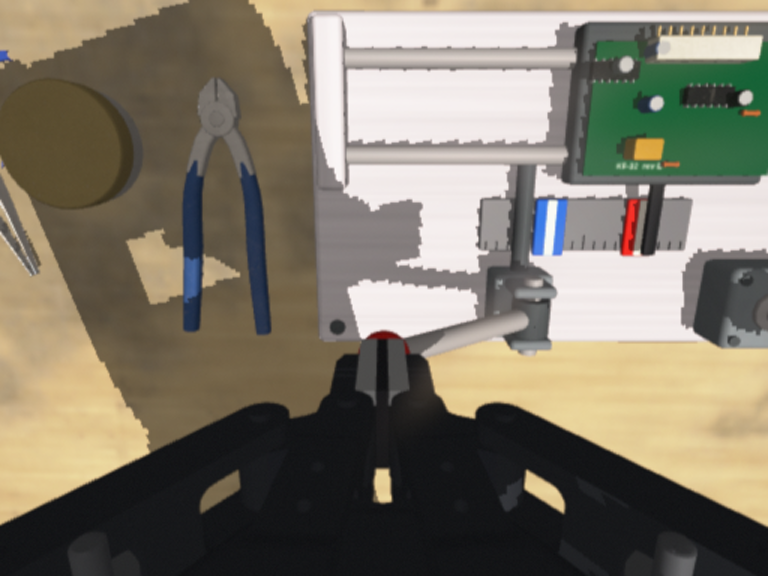

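Call:
drive_tool(deltas=[{"slide": [0, -0.08, 0.12], "delta_rot": [0, 0, 0], "hand": 0}, {"slide": [0, -0.06, 0.12], "delta_rot": [0, 0, 0], "hand": 0}, {"slide": [0, -0.04, 0.12], "delta_rot": [0, 0, 0], "hand": 0}, {"slide": [0, -0.03, 0.12], "delta_rot": [0, 0, 0], "hand": 0}, {"slide": [0, -0.02, 0.12], "delta_rot": [0, 0, 0], "hand": 0}])

```text
time_s: 12.3
eef_pos: [0.5195, 0.1838, 0.0617]
eef_rot: [0.0, 0.993, -0.118, -0.0]
wrist_force: [1.2, 1.7, 1.3]
opening: -0.004
```

Call:
drive_tool(deltas=[{"slide": [0, -0.01, 0.08], "delta_rot": [0, 0, 0], "hand": 0}, {"slide": [0, 0, 0.06], "delta_rot": [0, 0, 0], "hand": 0}, {"slide": [0, 0, 0.04], "delta_rot": [0, 0, 0], "hand": 0}, {"slide": [0, 0, 0.02], "delta_rot": [0, 0, 0], "hand": 0}, {"slide": [0, 0, 0], "delta_rot": [0, 0, 0], "hand": 0}])

```text
time_s: 12.92
eef_pos: [0.5198, 0.1842, 0.0523]
eef_rot: [0.0, 0.993, -0.118, -0.0]
wrist_force: [0.4, -0.2, 0.1]
opening: 0.0
```

Call:
drive_tool(deltas=[{"slide": [0, 0, 0.02], "delta_rot": [0, 0, 0], "hand": 0}, {"slide": [0, 0, 0.02], "delta_rot": [0, 0, 0], "hand": 0}, {"slide": [0, 0, 0.02], "delta_rot": [0, 0, 0], "hand": 0}, {"slide": [0, 0, 0.02], "delta_rot": [0, 0, 0], "hand": 0}, {"slide": [0, 0, 0], "delta_rot": [0, 0, 0], "hand": 0}])

```text
time_s: 13.55
eef_pos: [0.5202, 0.1844, 0.0499]
eef_rot: [-0.0, 0.993, -0.118, 0.0]
wrist_force: [-5.6, -0.4, 14.3]
opening: -0.001
```

Run:
```python
from h import *
snap("side","s14",(170,140,310,240),5.7); st()
```

```text
13.6 [0.5202 0.1845 0.0499] psi -0.2368 F [-6.1 -0.9 13.5] T [-0.09  0.96 -0.04] op 0.002 q [ 0.13  0.36  1.79 -0.    0.99  1.93] [-0.     0.993 -0.118  0.   ]
```

View pics/s14.png

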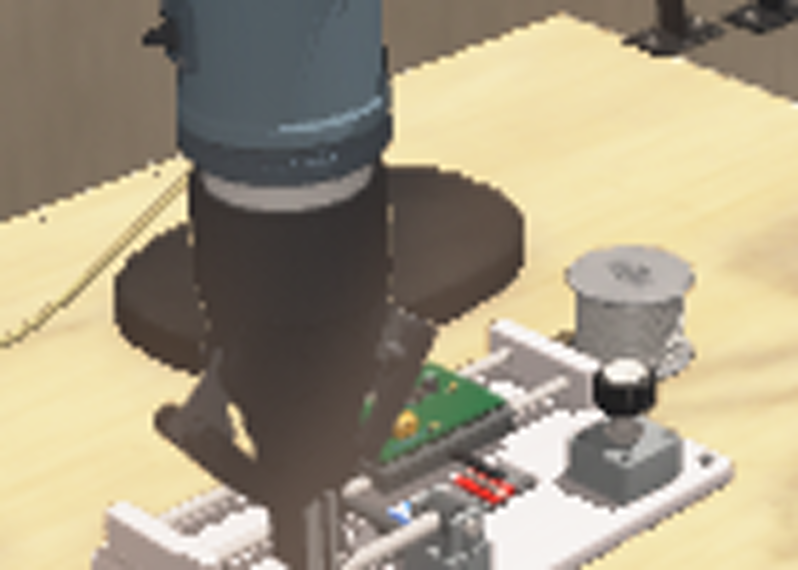

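Call:
drive_tool(deltas=[{"slide": [0, 0, -0.2], "delta_rot": [0, 0, 0], "hand": 0}, {"slide": [0, 0, -0.6], "delta_rot": [0, 0, 0], "hand": 0}, {"slide": [-0.2, 0.6, -0.8], "delta_rot": [0, 0, 0], "hand": 0}, {"slide": [-0.25, 0.9, -0.8], "delta_rot": [0, 0, 0], "hand": 0}, {"slide": [-0.25, 1.0, 0], "delta_rot": [0, 0, 0], "hand": 0}])

```text
time_s: 14.22
eef_pos: [0.4583, 0.07, 0.1719]
eef_rot: [0.0, 0.993, -0.117, 0.004]
wrist_force: [-0.0, -1.4, -0.2]
opening: 0.0
```

Call:
drive_tool(deltas=[{"slide": [0, 0, 0], "delta_rot": [0, 0, 0], "hand": 0}, {"slide": [0, 0, 0], "delta_rot": [0, 0, 0], "hand": 0}, {"slide": [0, 0, 0], "delta_rot": [0, 0, 0], "hand": 0}, {"slide": [0, 0, 0], "delta_rot": [0, 0, 0], "hand": 0}, {"slide": [0, 0, 0], "delta_rot": [0, 0, 0], "hand": 0}])

```text
time_s: 14.85
eef_pos: [0.4564, 0.0716, 0.168]
eef_rot: [-0.0, 0.993, -0.118, -0.0]
wrist_force: [-0.4, 0.9, -0.4]
opening: 0.002
```

Run:
```python
from h import *
c=snap("wrist","w15",None,1.5); st(); 
C=-c["R"].T@c["t"];print(C,C@xv,C@yv)
u,v=map(int,proj(c,[.522,.0535,.017]))
cv2.imwrite("pics/w15z.png",cv2.resize(c["frame"][v-30:v+30,u-40:u+40,::-1],None,fx=10,fy=10,interpolation=cv2.INTER_CUBIC)); print(u-40,v-30)
snap("side","s15",(170,140,310,240),5.7)
```

```text
14.9 [0.4564 0.0715 0.1681] psi -0.2361 F [ 0.5  0.  -0.8] T [-0.02 -0.06 -0.01] op 0.003 q [-0.1  -0.01  1.94  0.    1.2   1.7 ] [-0.     0.993 -0.118 -0.   ]
[0.52201827 0.05664224 0.31130405] 0.49412725142822433 0.17762229622078612
218 69
```

View pics/w15.png

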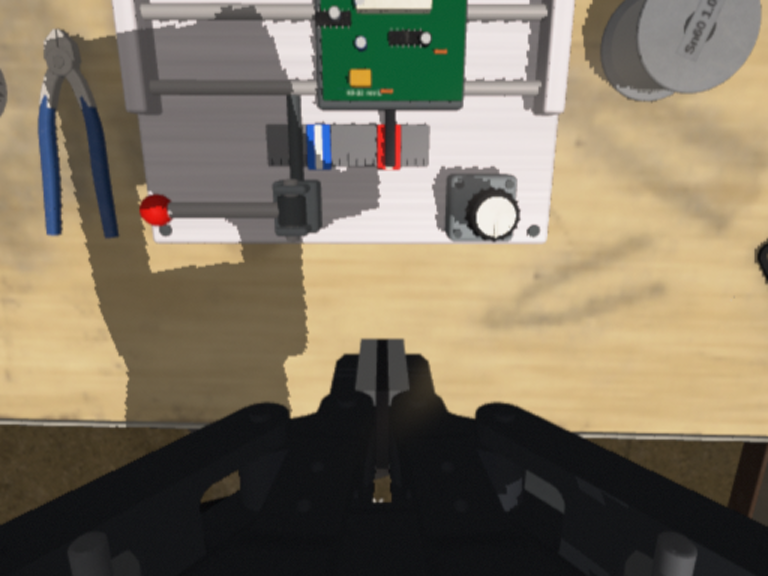

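View pics/w15z.png

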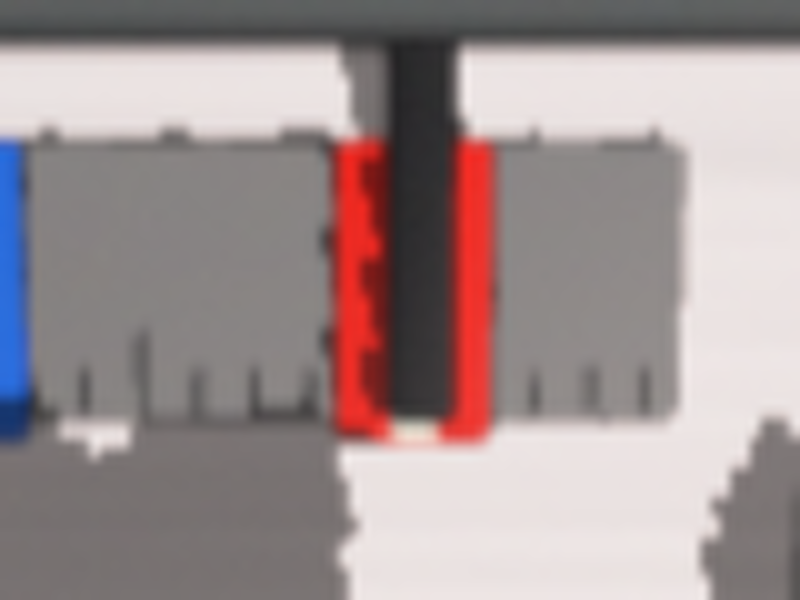

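View pics/s15.png

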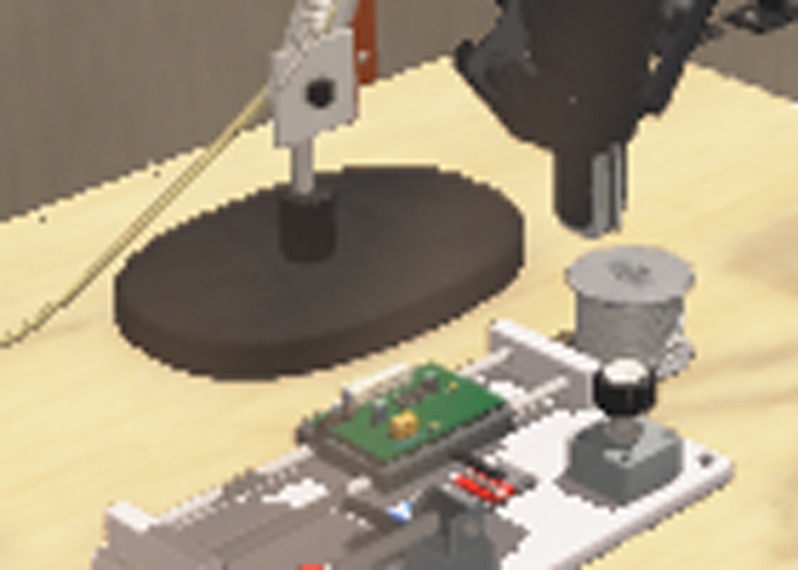

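Run:
```python
from h import *
c=cam("w15")
for z in (.042,.047,.05):
  p=atz(c,155/1.5,210/1.5,z);p[2]=0;print(z,p@xv,p@yv-.2275)
s=snap("side","s16",(190,170,330,280),5.4)
X=.462*xv+.3025*yv
for z in (.042,.0495): print((proj(s,[X[0],X[1],z])-[190,170])*5.4)
```

```text
0.042 0.4616048109904419 0.07682790489559091
0.047 0.4622086348136731 0.07447544105754597
0.05 0.4625709291076119 0.07306396275471896
[181.58478044 391.61943258]
[180.72631254 376.7195889 ]
```

View pics/s16.png

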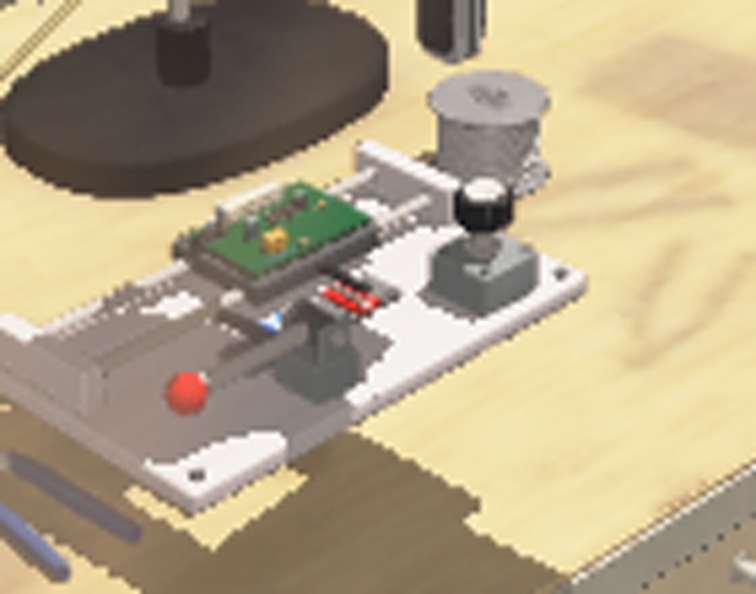

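The side view shows the ball at (187,392), where a fully folded lever (z = 42 mm) should put it. The robot is clear of everything.

```bash
python3 -c "
from bench import ctrl
print(ctrl.hand_in())"
```

```text
the job is handed in; nothing more can be done
None
```

The pointer now stands on the red marker's white stripe and the clamp lever is folded down. I handed the job in at about 15 s of the 72 s allowed. No verdict was reported, so these are my own checks.

- **Knob:** I gripped the knob and turned it clockwise in small steps, about 189° in all, checking the pointer in the wrist camera after most steps. Then I let go.
- **Pointer before locking:** seen from straight above with the lever still up, the pointer was about 0.3 mm from the middle of the stripe.
- **Lever:** I pushed the ball down along its arc with closed fingers until it met the stop. The force there was about 15 N.
- **Pointer after locking:** a second view from above put it about 0.5 mm from the middle, within the 2 mm limit.
- **Lever after locking:** the ball's position in the side and wrist views matches a fully folded lever to about 2 mm.
- **Other items:** I saw no contact with the carriage or board. The spool and side cutters stood where they were in the last pictures. The paste tin was last seen in its place while I was folding the lever.

Two readings disagreed slightly. Slanted wrist views suggested larger pointer offsets because of parallax, so I relied on the views from above. The camera and gripper estimates of the knob's position differed by 1–2 mm, which put a side force of about 10 N on the knob during turning; I corrected for this as I went.

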